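# Back the sample carousel up one notch

### The job

The sample carousel has been advanced one station too far. With a fingertip, tip the red ratchet pawl up by its steel bar until it stays back, push the wheel backward one notch by one of its blue pegs (counter-clockwise seen from above, so that the orange cap comes to the yellow pointer), then tip the pawl down again so that its nose sits fully in the notch. Only push, never pinch the bar or the pegs, and leave the loose things around it where they stand.

Things in the scene. Friction and masses are not known exactly. Their poses are not given: they have to be found in the camera images.
- indexer: White base of the sample carousel, fixed to the bench: plate 280 x 290 x 12 mm, spanning x -145 to +135 and y -130 to +160 mm. Origin on the wheel's axis at table height, z up. The red pawl is at the +y side: pivot at (-70, 93) mm, its arm running 76 mm toward +x over the rim; the nose drops between two teeth at (0, 93). A yellow pointer stands beyond the rim at +x.
- wheel (a point): Centre of the black wheel's flat top face, 42 mm above the table, on its vertical axis. The wheel is 208 mm across. On its rim (82 to 102 mm from the axis) stand 8 sloped aluminium ratchet teeth, 14 mm high (top 56 mm above the table), one every 45 degrees; inside them 8 low vial caps (5 mm proud) and 4 blue pegs. The frame does not turn with the wheel.
- carousel (a joint): Turn of the wheel, rad; within 0.08 of 0 at the start, growing counter-clockwise seen from above = BACKWARD, the way the lowered pawl blocks. Notches are centred at 0, 0.785, ... With the pawl up the wheel turns freely (about 1 N at a peg) and stays where left; with it down it has about 0.13 of play either side of the notch's centre. Forward, the teeth ride under the pawl.
- pawl (a joint): Lift of the red pawl, rad: 0 = fully down, nose between teeth; 1.05 = tipped fully back on its stop. The nose clears the teeth above 0.25. It is weighted: beyond about 0.75 it falls back by itself to 1.05 and stays; below about 0.45 it falls down by itself. It turns about the indexer's y; raising it carries the bar toward the indexer's -x and down. About 1 N at the bar moves it.
- pawl_bar (a point): Centre of the steel finger bar, a free-turning roller on the pawl's upright lever: round, 16 mm diameter, 44 mm long along the indexer's y, 50 mm from the pivot. Pawl down: straight above the pivot, 114 mm above the table, at (-70, 129) mm of the indexer; pawl fully back: at (-113, 129), 89 mm up. Both flanks are free. Axes as the indexer's when the pawl is down.
- pawl_nose (a point): Middle of the underside of the pawl's nose (12 mm along x, 14 mm wide), 70 mm from the pivot; 46 mm above the table when down.
- pawl_pivot (a point): The pawl's pivot, 64 mm above the table; the pivot line runs along the indexer's y. The fixed white post carrying it is 10 mm thick: y 103 to 113, x -84 to -56 mm in the indexer's frame, top 74 mm above the table.
- pointer (a point): Tip of the fixed yellow pointer at the wheel's rim, 105 mm from the axis along the indexer's +x, 50 mm above the table.
- orange_cap (a point): Top centre of the orange vial cap (23 mm diameter), 46 mm from the wheel's axis, 47 mm above the table; the other seven caps are white. It starts one notch clockwise of the pointer; one notch backward brings it to the pointer.
- peg0 (a point): centre of the top end of a blue upright push peg (12 mm diameter, 53 mm tall above the wheel's face, top 95 mm above the table), 70 mm from the wheel's axis; turns with the wheel. With carousel = 0 it stands at -112.5 degrees in the indexer's frame (counter-clockwise from its +x).
- peg1 (a point): centre of the top end of a blue upright push peg (12 mm diameter, 53 mm tall above the wheel's face, top 95 mm above the table), 70 mm from the wheel's axis; turns with the wheel. With carousel = 0 it stands at -22.5 degrees in the indexer's frame (counter-clockwise from its +x).
- peg2 (a point): centre of the top end of a blue upright push peg (12 mm diameter, 53 mm tall above the wheel's face, top 95 mm above the table), 70 mm from the wheel's axis; turns with the wheel. With carousel = 0 it stands at 67.5 degrees in the indexer's frame (counter-clockwise from its +x).
- peg3 (a point): centre of the top end of a blue upright push peg (12 mm diameter, 53 mm tall above the wheel's face, top 95 mm above the table), 70 mm from the wheel's axis; turns with the wheel. With carousel = 0 it stands at 157.5 degrees in the indexer's frame (counter-clockwise from its +x).
- vial_a: Amber vial with a blue cap, 25 mm diameter, 54 mm tall, standing on the base plate near its -x -y corner; origin under its centre. Loose bystander: leave it where it stands.
- vial_b: Amber vial with a white cap, 25 mm diameter, 54 mm tall, standing on the base plate near its +x -y corner; origin under its centre. Loose bystander: leave it where it stands.
- reagent: Amber reagent bottle with a blue cap, 60 mm diameter, 110 mm tall, on the table beside the base; origin under its centre. Loose bystander: leave it where it stands.
- flask: Clear flat culture flask with pink contents and a red screw cap, 116 x 55 x 31 mm, lying on the table past the base; origin under the 80 mm long body's centre, x toward the cap. Loose bystander: leave it where it stands.
- mouse: Black computer mouse, 105 x 62 x 35 mm; origin under its centre. Loose bystander: leave it where it stands.
- tip_box: Blue pipette-tip box with a clear lid, 120 x 85 x 65 mm; origin under its centre. Loose bystander: leave it where it stands.
- beaker: Glass beaker, 80 mm diameter, 100 mm tall, on the table beside the base; origin under its centre. Loose bystander: leave it where it stands.

How it is judged:
On the way, in this order (a step that is already met when the one before it is completed fails the run):
1. the pawl is tipped back and stays up, the wheel still in its first notch (value of joint pawl above 0.9 rad and value of joint carousel between -0.25 and 0.25 rad), for 0.2 s.
2. the wheel is pushed backward while the pawl is up (value of joint pawl above 0.6 rad and value of joint carousel above 0.5 rad), for 0.1 s.
At the end, for the whole second after the job is handed in: The wheel stands one notch back (0.785 rad within 0.145) and at rest, the pawl is fully down in the notch (below 0.06 rad) and at rest, and no loose thing has moved more than 30 mm (value of joint carousel between 0.64 and 0.931 rad and value of joint pawl below 0.06 rad and velocity of joint carousel between -0.05 and 0.05 rad/s and velocity of joint pawl between -0.05 and 0.05 rad/s and distance of each of vial_a, vial_b, reagent, flask, mouse, tip_box, beaker from where it was at the start of the episode below 0.03 m); the robot touches nothing.
It fails at once if a loose thing is lifted, carried or moved more than 30 mm (distance of any of vial_a, vial_b, reagent, flask, mouse, tip_box, beaker from where it was at the start of the episode above 0.03 m).
It fails at once if a peg or the pawl's bar is pinched between the fingers ((horizontal distance between the grasp point and peg0 below 0.009 m and height (world z) of the grasp point below 0.113 m and contact force between the fingers and anything else above 1 N) or (horizontal distance between the grasp point and peg1 below 0.009 m and height (world z) of the grasp point below 0.113 m and contact force between the fingers and anything else above 1 N) or (horizontal distance between the grasp point and peg2 below 0.009 m and height (world z) of the grasp point below 0.113 m and contact force between the fingers and anything else above 1 N) or (horizontal distance between the grasp point and peg3 below 0.009 m and height (world z) of the grasp point below 0.113 m and contact force between the fingers and anything else above 1 N) or (x of the grasp point in the frame of pawl_bar between -0.009 and 0.009 m and z of the grasp point in the frame of pawl_bar between -0.011 and 0.011 m and y of the grasp point in the frame of pawl_bar between -0.03 and 0.03 m and contact force between the fingers and anything else above 1 N)).
It also fails if it takes over 61 s, if anything falls off the work surface, if the arm or the gripper's body presses on something with over 40 N, if the wrist force passes 120 N, or if a joint passes its speed limit or range.

### The arm

A 7-joint arm with a two-finger parallel gripper is mounted at the origin on the work surface. World frame = base frame: x ahead of the robot, y to its left, z up, the work surface at z = 0. Lengths are in m, angles in rad, forces in N, time in s.
With the tool pointing down it reaches from about 0.425 to 1.025 m from the base axis. Payload 9.4 kg.
Tool frame: the origin (TCP) lies on the centre line of the jaws, within the pads' length; the fingertips stand 19 mm ahead of it and the grasp point (between the pads) is the TCP; z points along the fingers, y is the direction in which the jaws open and shut (so a half turn about z gives the same grasp; the last joint's range is limited). The gripper opens to 93 mm and grips with 3 to 60 N. Pads are 15 mm wide; open, the fingers measure 128 mm over their backs; the gripper's body (75 mm by 188 mm) begins 65 mm behind the grasp point.
Start: joints at [-0.077, 0.599, -0.003, 1.599, 0.002, 0.943, -0.08], TCP at [0.725, -0, 0.238] pointing down, gripper open.
Joint ranges: [-2.57, 2.57], [-0.35, 1.97], [-1.29, 1.29], [0.11, 2.56], [-1.05, 4.19], [0.11, 1.86], [-2.63, 2.63]. Speed limits (rad/s): [2.22, 2.22, 3.01, 3.01, 3.14, 3.14, 3.14].

### API

Orientations are given as [roll, pitch, yaw] about the fixed x, y, z axes, in that order (R = Rz(yaw) Ry(pitch) Rx(roll)).
In Python, from workcell import sensors, vision, bot, search_frame, masks_of, pinpoint gives the robot as it stands.
- The arm moves only by the tool play_rows, never from a script. Its argument "targets" is a list of rows, each a list of 6 numbers: the shift along the tool's x, y, z in cm, then the turn, a rotation vector about the tool's x, y, z in rad. In form: [[tx, ty, tz, rx, ry, rz], ...]. A call has 1 to 12 rows; each row shifts and turns the commanded pose from where the row before left it, along the tool's axes as they then stand; what a row does not reach is not made up. A row lasts 1/10 s, in which the tool goes at most 50 mm and 8.59 degrees, less where a joint would pass 70% of its speed; a pose out of reach is approached as far as the arm can. A call with a gripper value outside its range is refused whole. "hand" is the finger opening in cm, from 0 to 9.3, set as the call begins (left out, the last holds). The fingers move at their own pace and stop on an object; the grip force is fixed at half the most. Time passes only in rows, so rows that do not move let the fingers close. It gives the time, the measured TCP pose, the force and the opening at its end, in the units of the state.
- sensors.state(): the state, without advancing time (a new reading comes with each control period).
- vision.grab_frame(name): name is "scene" or "side" or "wrist"; returns a dict with "pixels" (384x512x3 uint8, blue, green, red), "range_z" (384x512 float32, m along the optical axis (not along the pixel's ray), 0 where there is no reading), "intrinsics" (3x3 intrinsics, pixels), "dist_coeffs" ([k1, k2, p1, p2, k3] as OpenCV has them; the pictures are not rectified), "cam_to_world" (4x4, takes a point from camera to world coordinates). Camera axes: x right, y up, looking along -z (the intrinsics and any distortion apply to the point x, -y, -z); pixel columns grow to the right and rows downward; lengths in m; the calibration is good to about 2 mm. A picture is of the moment at which its call begins.
- bot.finish_job(): hands the job in, once; it reports no verdict.
Trained networks look in a picture, given as the dict that the camera call returned (one of the last four; its "shot" number tells which), for a name from the list of things; names that differ only in an ending like _2 or _b are one class to them, and where a whole thing is asked for, a point or a joint stands for the part that bears it (a point fixed in the world has none). Each returns a list of dicts, best first, with "confidence" (0 to 1); they miss things now and then, are a little off and sometimes report something else, mostly with a low value. They report only what shows in the picture. A call takes as long as a camera call.
- search_frame(picture, target): "uv" ([column, row] in pixels, amid what is visible of it).
- masks_of(picture, target): "region" (384x512 bool, what is visible of it) and "uv" ([column, row] in pixels, amid what is visible of it).
- pinpoint(picture, target): "uv" ([column, row] in pixels: a listed point, or the origin of a listed thing).
The state is a dict: "time_s": time; "joints": joint angles; "qd": joint speeds; "joint_efforts": joint torques, N m; "position": TCP position; "eef_rot": TCP orientation; "wrist_force": force on the tool from outside, world axes, zero at the start; "wrist_torque": the same for the moment, N m; "gripper_width": finger opening in m.
Only numpy, scipy, OpenCV 4.12 (cv2) and the standard library are available. Lean on these libraries where they do the work, as an engineer would, in place of code of your own. Each camera call takes 0.05 s, during which the arm holds its last target.

## Working session

There is one attempt and no reset: what is moved stays moved. The work goes in short steps, Python scripts to look and compute and a tool call to move; the robot and the scene stay as the last step left them, time stands still between calls to the robot, and variables do not carry over. Pictures are saved under pics/ and viewed, and the job is handed in when it is done.

Besides the shell and the picture viewer there is one more tool, called as name([rows], argument=value, ...), one row to a line, values as JSON. play_rows: Moves the arm, as the interface text tells. Its arguments: {"type":"object","properties":{"targets":{"type":"array","items":{"type":"array","items":{"type":"number"}}},"hand":{"type":"number"}},"required":["targets"]}

```bash
mkdir -p pics; ls
cat > h.py <<'E'
import numpy as np, cv2
from workcell import sensors, vision, bot, search_frame, masks_of, pinpoint
def ray(p,uv):
    q=cv2.undistortPoints(np.array([[uv]],float),p["intrinsics"],np.array(p["dist_coeffs"],float))[0,0]
    T=np.array(p["cam_to_world"]); d=T[:3,:3]@np.array([q[0],-q[1],-1.0]); return T[:3,3],d
def at_z(p,uv,z):
    o,d=ray(p,uv); return o+d*(z-o[2])/d[2]
def at_depth(p,uv):
    u,v=int(round(uv[0])),int(round(uv[1])); o,d=ray(p,uv); return o+d*p["range_z"][v,u]
def proj(p,X):
    T=np.array(p["cam_to_world"]); c=T[:3,:3].T@(np.array(X)-T[:3,3]); c=np.array([c[0],-c[1],-c[2]])
    return cv2.projectPoints(c.reshape(1,1,3),np.zeros(3),np.zeros(3),np.array(p["intrinsics"],float),np.array(p["dist_coeffs"],float))[0].ravel()
E
python3 - <<'E'
from h import *
print(sensors.state())
H=dict(wheel=.042,pawl_bar=.114,pointer=.05,orange_cap=.047,peg0=.095,peg1=.095,peg2=.095,peg3=.095,pawl_pivot=.064,indexer=0)
for n in ["scene","side","wrist"]:
    p=vision.grab_frame(n); cv2.imwrite(f"pics/{n}0.png",p["pixels"])
    print(n,np.array(p["cam_to_world"]).round(3).tolist())
    for t,z in H.items():
        r=pinpoint(p,t)
        for q in r[:1]: print(t,round(q["confidence"],2),np.round(q["uv"],1),at_z(p,q["uv"],z).round(4),at_depth(p,q["uv"]).round(4))
E
```

```text
pics
{'time_s': 0.0, 'joints': array([-0.07673594,  0.60010305, -0.00252012,  1.60011451,  0.00179648,
        0.94289785, -0.07981426]), 'qd': array([ 0.00040864,  0.00097729,  0.0012695 , -0.00062485,  0.00065309,
       -0.00026613, -0.00139879]), 'joint_efforts': array([ 5.70884713e-04, -7.65060925e+01,  1.49801854e+00, -2.52344084e+01,
       -5.23842021e-02,  1.69115182e-02,  2.08527672e-04]), 'position': array([ 7.24548891e-01, -2.41653877e-06,  2.36781714e-01]), 'eef_rot': array([-3.14007927e+00,  1.50179675e-04,  1.57085544e+00]), 'wrist_force': array([-0.08657168,  0.57508323, -0.08520236]), 'wrist_torque': array([ 0.02532828, -0.01978331,  0.02953189]), 'gripper_width': 0.0931746861620719}
scene [[0.323, -0.643, 0.694, 1.364], [0.946, 0.204, -0.252, -0.233], [0.021, 0.738, 0.674, 0.85], [0.0, 0.0, 0.0, 1.0]]
wheel 0.82 [249.4 217.7] [0.5739 0.0373 0.042 ] [0.5802 0.0352 0.0484]
pawl_bar 0.62 [316.6 196.9] [0.6262 0.1796 0.114 ] [0.6319 0.1764 0.1197]
pointer 0.63 [222.9 240.2] [ 0.6323 -0.0443  0.05  ] [ 0.6235 -0.042   0.0403]
orange_cap 0.77 [231.8 217.1] [ 0.5644 -0.003
[... 1327 characters left out ...]
1.0, 0.001, -0.001, 0.726], [-0.0, 0.967, 0.256, 0.07], [0.001, -0.256, 0.967, 0.385], [0.0, 0.0, 0.0, 1.0]]
pawl_bar 0.66 [253.9 253.7] [ 0.7251 -0.0704  0.114 ] [ 0.725  -0.1143  0.0295]
pointer 0.7 [179.1 206.1] [ 0.6364 -0.0416  0.05  ] [ 0.637  -0.0409  0.052 ]
orange_cap 0.7 [120.2 175.4] [ 0.5687 -0.0049  0.047 ] [ 0.5686 -0.0049  0.0467]
peg0 0.86 [164.3 116.8] [0.6399 0.0628 0.095 ] [0.6398 0.0628 0.0947]
peg1 0.86 [164.3 116.8] [0.6399 0.0628 0.095 ] [0.6398 0.0628 0.0947]
peg2 0.86 [164.3 116.8] [0.6399 0.0628 0.095 ] [0.6398 0.0628 0.0947]
peg3 0.86 [164.3 116.8] [0.6399 0.0628 0.095 ] [0.6398 0.0628 0.0947]
pawl_pivot 0.56 [126.2  21.3] [0.599 0.155 0.064] [0.6018 0.1531 0.0711]
```

```bash
python3 -c "
import cv2,numpy as np
a=cv2.imread('pics/scene0.png');b=cv2.imread('pics/side0.png');c=cv2.imread('pics/wrist0.png')
def z(i,x0,y0,x1,y1): return cv2.resize(i[y0:y1,x0:x1],(800,600),interpolation=cv2.INTER_CUBIC)
cv2.imwrite('pics/s1.png',z(a,130,80,430,305));cv2.imwrite('pics/s2.png',z(b,90,90,390,315));cv2.imwrite('pics/s3.png',np.hstack([cv2.resize(i,(400,300)) for i in (b,c)]))"
```

```text
(no output)
```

View pics/scene0.png

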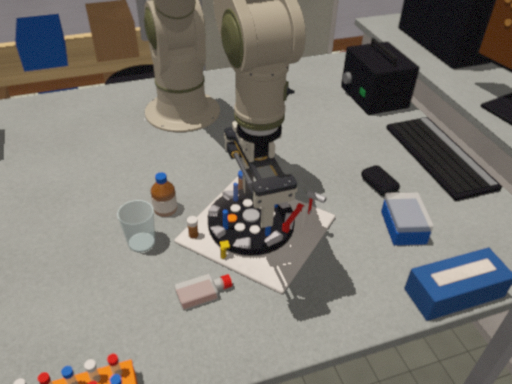

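View pics/s1.png

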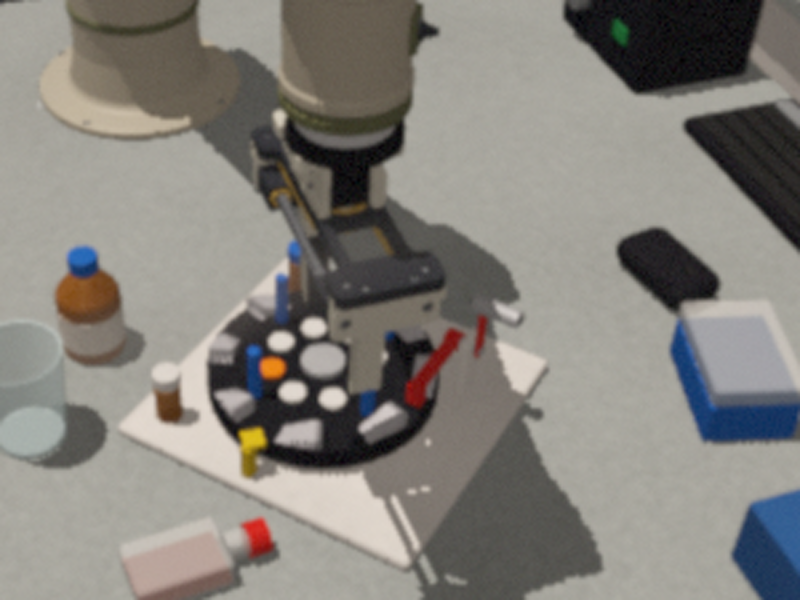

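View pics/s2.png

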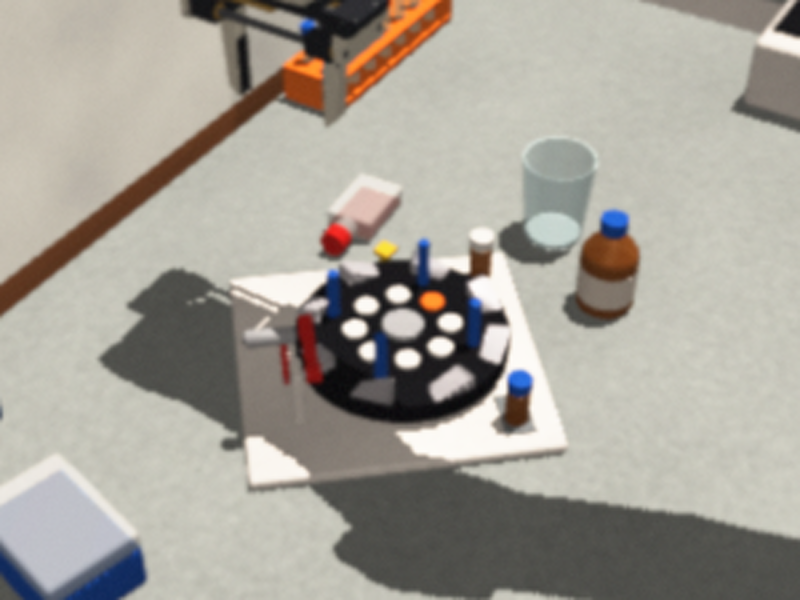

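View pics/s3.png

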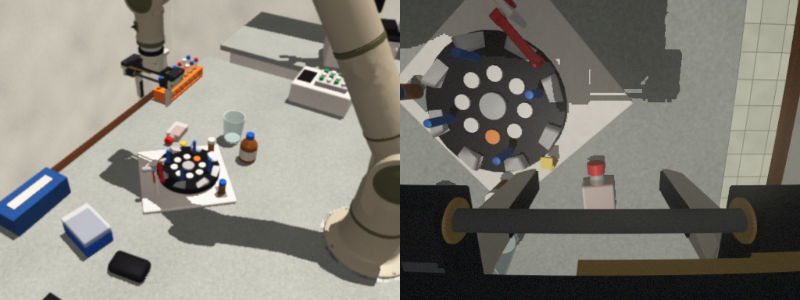

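The scene view shows the carousel at about (245,220), with its pawl and bar at (290–320,200–215). In the side view everything is unobstructed. The network points disagree on yaw, so I'll fit the frame geometrically.

```bash
cat > fit.py <<'E'
from h import *
from scipy.optimize import least_squares
def cloud(p):
    d=p["range_z"]; v,u=np.mgrid[0:384,0:512]
    q=cv2.undistortPoints(np.stack([u,v],-1).reshape(-1,1,2).astype(float),np.array(p["intrinsics"],float),np.array(p["dist_coeffs"],float)).reshape(384,512,2)
    c=np.stack([q[...,0]*d,-q[...,1]*d,-d],-1); T=np.array(p["cam_to_world"])
    w=c@T[:3,:3].T+T[:3,3]; w[d==0]=np.nan; return w
E
python3 - <<'E'
from fit import *
for n in ["side","scene","wrist"]:
    p=vision.grab_frame(n); W=cloud(p); B=p["pixels"].astype(int)
    near=(abs(W[...,0]-.58)<.25)&(abs(W[...,1]-.05)<.25)
    hs=cv2.cvtColor(p["pixels"],cv2.COLOR_BGR2HSV)
    blue=near&(hs[...,0]>100)&(hs[...,0]<130)&(hs[...,1]>120)&(W[...,2]>.088)&(W[...,2]<.105)
    k,l,s,c=cv2.connectedComponentsWithStats(blue.astype(np.uint8))
    for i in range(1,k):
        if s[i,4]>2: print(n,"blue",s[i,4],np.nanmean(W[l==i],0).round(4))
    org=near&(hs[...,0]>8)&(hs[...,0]<18)&(hs[...,1]>170)&(abs(W[...,2]-.047)<.01)
    print("orange",org.sum(),np.nanmean(W[org],0).round(4))
    red=near&((hs[...,0]<6)|(hs[...,0]>174))&(hs[...,1]>170)&(W[...,2]>.04)
    k,l,s,c=cv2.connectedComponentsWithStats(red.astype(np.uint8))
    for i in range(1,k):
        if s[i,4]>4:
            q=W[l==i]; print("red",s[i,4],q.mean(0).round(3),q.min(0).round(3),q.max(0).round(3))
    for t in ["peg0","vial_a","wheel","pawl_bar"]:
        for r in pinpoint(p,t): print(t,round(r["confidence"],2),np.round(r["uv"]),at_z(p,r["uv"],dict(peg0=.095,vial_a=0.012,wheel=.042,pawl_bar=.114)[t]).round(3))
    pl=near&(abs(W[...,2]-.012)<.005)&(B.min(-1)>70)
    q=W[pl]; print("plate",len(q),cv2.minAreaRect(q[:,:2].astype(np.float32)*1000))
E
```

```text
side blue 25 [ 0.4368 -0.1294  0.1001]
side blue 10 [ 0.5887 -0.0223  0.0928]
side blue 12 [0.6366 0.0633 0.0929]
side blue 14 [0.5039 0.0277 0.0926]
side blue 15 [0.5535 0.1126 0.0931]
orange 89 [ 0.5355 -0.0065  0.0441]
red 126 [0.616 0.135 0.066] [0.587 0.103 0.04 ] [0.649 0.165 0.073]
peg0 0.89 [232. 215.] [0.556 0.109 0.095]
peg0 0.84 [213. 190.] [0.645 0.057 0.095]
peg0 0.74 [245. 177.] [ 0.603 -0.03   0.095]
peg0 0.64 [270. 201.] [0.502 0.02  0.095]
vial_a 0.54 [284. 248.] [0.43  0.07  0.012]
vial_a 0.22 [165. 348.] [0.51  0.439 0.012]
wheel 0.97 [242. 211.] [0.573 0.036 0.042]
plate 4010 ((568.1054077148438, -22.238616943359375), (409.1139221191406, 389.6912536621094), 40.45886993408203)
scene blue 19 [ 0.4515 -0.1419  0.1019]
scene blue 5 [0.507  0.0232 0.0947]
scene blue 24 [ 0.5907 -0.0266  0.0929]
orange 69 [ 0.565  -0.0028  0.0459]
red 17 [0.62  0.169 0.09 ] [0.618 0.167 0.072] [0.622 0.172 0.106]
red 166 [0.629 0.119 0.065] [0.593 0.093 0.042] [0.653 0.157 0.074]
peg0 0.89 [268. 216.] [0.634 0.06  0.095]
peg0 0.75 [225. 209.] [ 0.582 -0.025  0.095]
peg0 0.68 [237. 184.]
[... 1003 characters left out ...]
 [0.634 0.115 0.067] [0.636 0.117 0.07 ]
red 7 [0.63  0.113 0.069] [0.629 0.112 0.068] [0.631 0.115 0.07 ]
red 5 [0.637 0.109 0.069] [0.636 0.107 0.069] [0.637 0.11  0.07 ]
red 5 [0.634 0.106 0.069] [0.633 0.105 0.068] [0.636 0.107 0.07 ]
peg0 0.91 [124. 204.] [ 0.591 -0.025  0.095]
peg0 0.81 [ 32. 158.] [0.502 0.024 0.095]
peg0 0.59 [164. 118.] [0.639 0.062 0.095]
peg0 0.57 [71. 66.] [0.555 0.11  0.095]
vial_a 0.64 [136. 241.] [ 0.563 -0.105  0.012]
vial_a 0.6 [ 24. 118.] [0.437 0.061 0.012]
wheel 0.79 [123. 133.] [0.575 0.044 0.042]
plate 18824 ((607.0996704101562, 23.940139770507812), (290.3801574707031, 360.7154846191406), 40.15324020385742)<stdin>:11: RuntimeWarning: Mean of empty slice
```

The fit is consistent. Wheel centre is (0.5735, 0.0416), indexer yaw about -50° and carousel about -0.056. Turning the tool to yaw 40° makes tool x equal indexer +y and tool y equal indexer +x.

play_rows([
  [0,0,0,0,0,0.1455],
  [0,0,0,0,0,0.1455],
  [0,0,0,0,0,0.1455],
  [0,0,0,0,0,0.1455],
  [0,0,0,0,0,0.1455],
  [0,0,0,0,0,0.1455],
  [1.02,-3.18,0,0,0,0],
  [1.02,-3.18,0,0,0,0],
  [1.02,-3.18,0,0,0,0],
  [1.02,-3.18,0,0,0,0],
  [1.02,-3.18,0,0,0,0],
  [0,0,0,0,0,0],
], hand=0)

```text
time_s: 3.6
position: [0.6599, 0.1609, 0.2374]
eef_rot: [-3.138, -0.001, 0.705]
wrist_force: [-0.2, 0.1, -0.2]
gripper_width: 0.0025
```

```bash
cat >> fit.py <<'E'
C=np.array([.5735,.0416]);Y=np.radians(-50)
ex=np.array([np.cos(Y),np.sin(Y)]);ey=np.array([-ex[1],ex[0]])
def idx(X): X=np.asarray(X); return np.array([(X[:2]-C)@ex,(X[:2]-C)@ey,X[2]])
def wor(x,y,z): return np.r_[C+x*ex+y*ey,z]
def st():
    s=sensors.state(); print("t",round(s["time_s"],2),"idx",(idx(s["position"])*1000).round(1),"rot",s["eef_rot"].round(3),"F",s["wrist_force"].round(2),"w",round(s["gripper_width"],4),"q7",s["joints"].round(2)[-1])
def crop(p,x0,y0,x1,y1,f): cv2.imwrite(f,cv2.resize(p["pixels"][y0:y1,x0:x1],(800,600),interpolation=cv2.INTER_CUBIC))
E
python3 - <<'E'
from fit import *
st()
p=vision.grab_frame("side"); 
for X in [(-.07,.151,.114),(-.07,.107,.114),(0,0,.042),(.105,0,.05),(-.07,.093,.064)]:
    u=proj(p,wor(*X)); cv2.circle(p["pixels"],tuple(np.round(u).astype(int)),1,(0,255,0),-1)
crop(p,90,90,390,315,"pics/s4.png")
p=vision.grab_frame("scene"); 
for t in ["mouse","tip_box"]:
    for r in pinpoint(p,t)[:2]: print(t,r["confidence"],(idx(at_z(p,r["uv"],0))*1000).round())
for X in [(-.07,.151,.114),(-.07,.107,.114),(0,0,.042),(.105,0,.05),(-.07,.093,.064)]:
    u=proj(p,wor(*X)); cv2.circle(p["pixels"],tuple(np.round(u).astype(int)),1,(0,255,0),-1)
crop(p,130,80,430,305,"pics/s5.png")
p=vision.grab_frame("wrist"); cv2.imwrite("pics/w5.png",p["pixels"])
E
```

```text
t 3.6 idx [-35.9 142.9 237.4] rot [-3.138e+00 -1.000e-03  7.050e-01] F [-0.22  0.11 -0.19] w 0.0025 q7 -1.03
mouse 0.8 [-315.  214.    0.]
tip_box 0.87 [-212.  310.    0.]
```

View pics/s4.png

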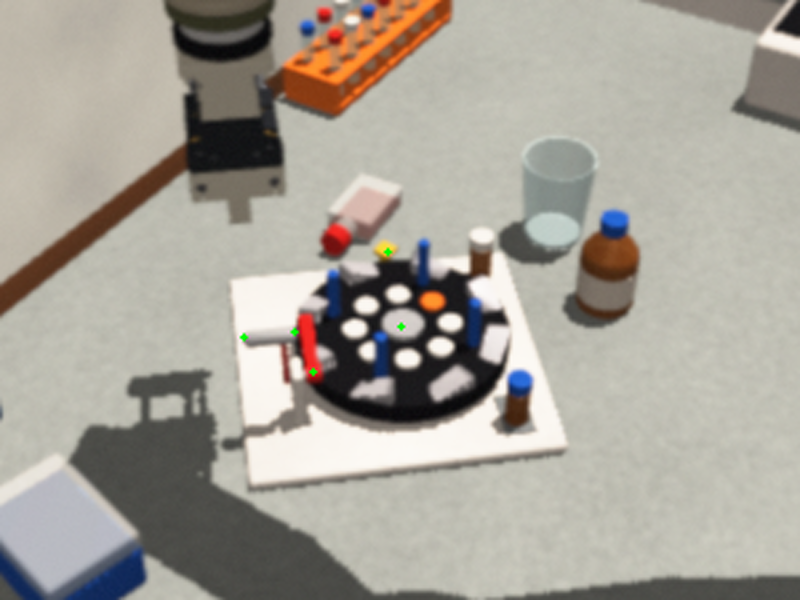

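View pics/s5.png

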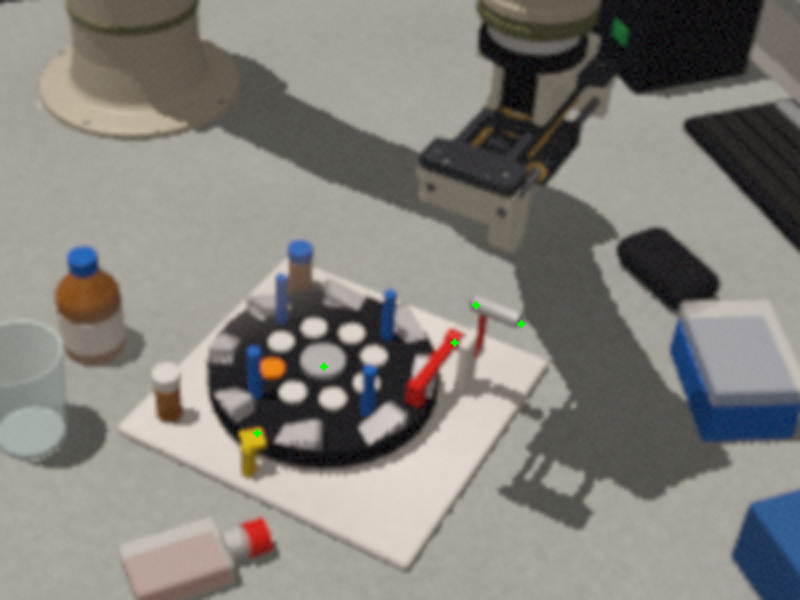

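View pics/w5.png

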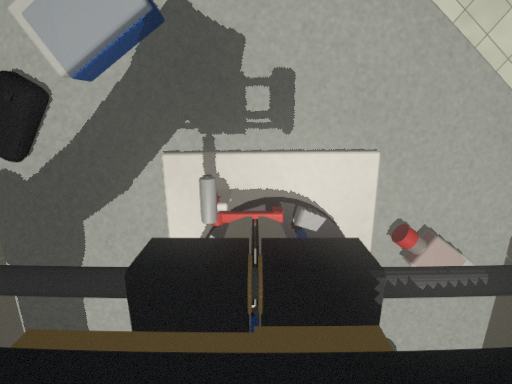

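Projected model points land on the bar, pivot and wheel in the side view, and within a few mm in the scene view. Descending on the bar's +x side.

play_rows([
  [0,0.6,0,0,0,0],
  [0,0,2.5,0,0,0],
  [0,0,2.5,0,0,0],
  [0,0,2.5,0,0,0],
  [0,0,2.5,0,0,0],
  [0,0,1.4,0,0,0],
  [0,0,1.4,0,0,0],
  [0,0,0,0,0,0],
  [0,0,0,0,0,0],
])

```text
time_s: 4.75
position: [0.6662, 0.1498, 0.11]
eef_rot: [3.141, -0.0, 0.697]
wrist_force: [0.6, 0.7, 0.2]
gripper_width: 0.0003
```

Run:
```python
from fit import *
st()
p=vision.grab_frame("scene"); crop(p,230,100,380,212,"pics/s6.png")
p=vision.grab_frame("side"); crop(p,120,130,270,242,"pics/s7.png")
```

```text
t 4.75 idx [-23.3 140.5 110. ] rot [ 3.141 -0.     0.697] F [0.62 0.71 0.22] w 0.0003 q7 -0.98
```

View pics/s6.png

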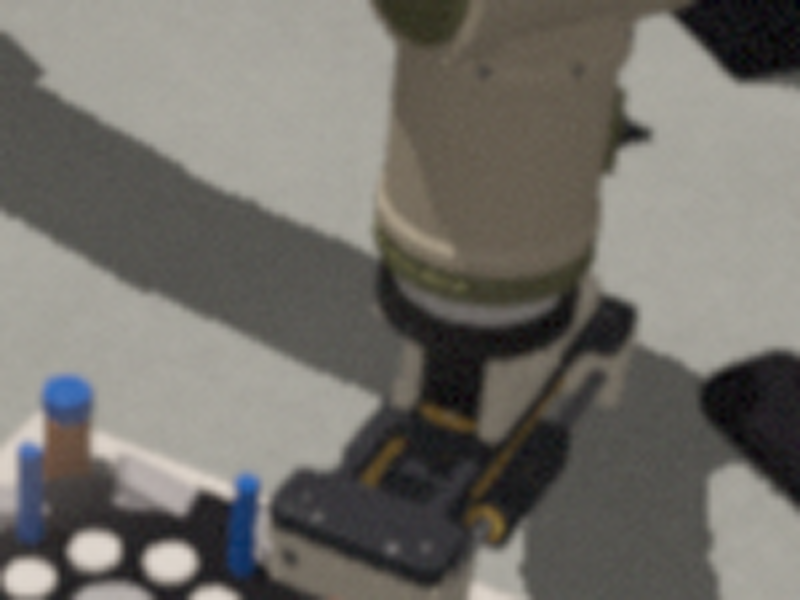

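View pics/s7.png

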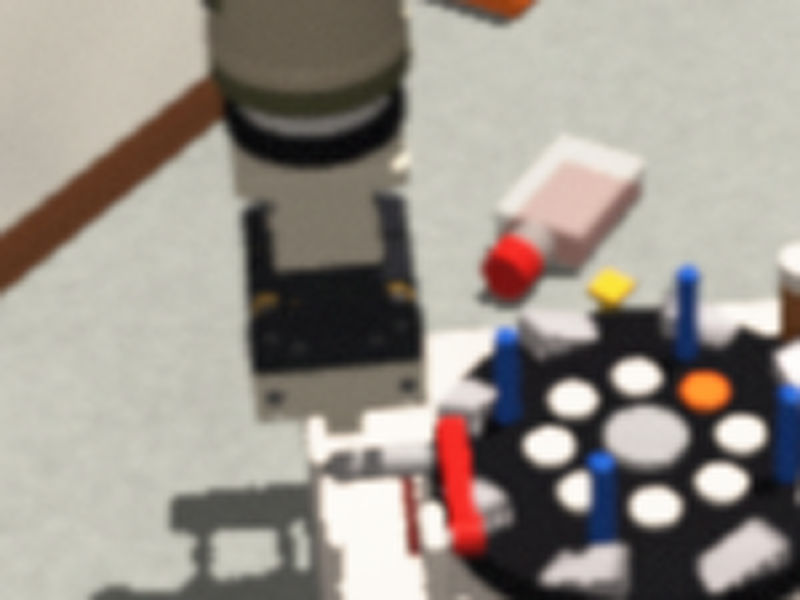

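The tip stands just behind the bar (+x side), clear. Pushing slowly toward -x.

play_rows([
  [0,-0.4,0,0,0,0],
  [0,-0.4,0,0,0,0],
  [0,-0.4,0.1,0,0,0],
  [0,-0.4,0.1,0,0,0],
  [0,-0.4,0.1,0,0,0],
  [0,-0.4,0.1,0,0,0],
  [0,-0.4,0.1,0,0,0],
  [0,-0.4,0.1,0,0,0],
  [0,-0.4,0,0,0,0],
  [0,0,0,0,0,0],
])

```text
time_s: 5.85
position: [0.6422, 0.1783, 0.1035]
eef_rot: [-3.141, 0.0, 0.699]
wrist_force: [-0.1, -0.9, -1.1]
gripper_width: 0.0009
```

Run:
```python
from fit import *
st()
p=vision.grab_frame("side"); crop(p,120,130,270,242,"pics/s8.png")
```

```text
t 5.85 idx [-60.6 140.5 103.5] rot [-3.141  0.     0.699] F [-0.06 -0.85 -1.05] w 0.0009 q7 -1.02
```

View pics/s8.png

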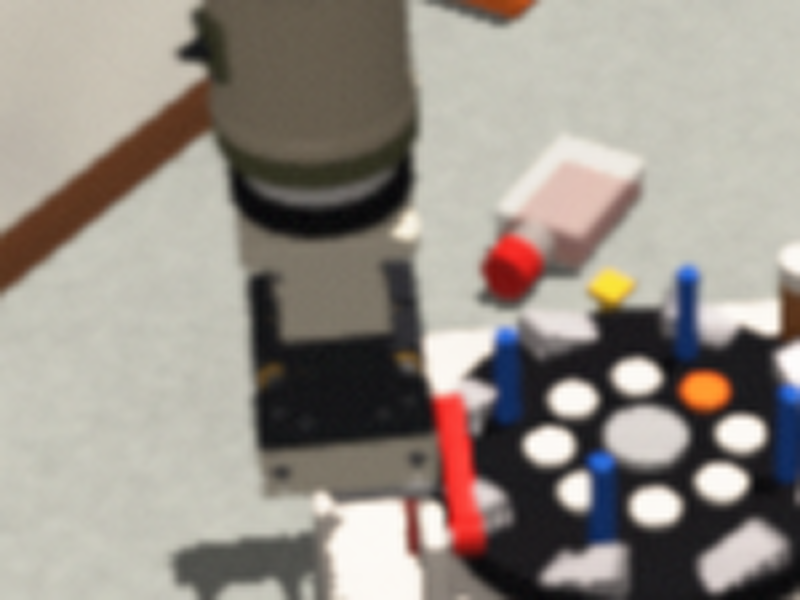

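The pawl is rising as expected (about 0.33 rad). Continuing.

play_rows([
  [0,-0.4,0,0,0,0],
  [0,-0.4,0,0,0,0],
  [0,-0.4,0.1,0,0,0],
  [0,-0.4,0.1,0,0,0],
  [0,-0.4,0.1,0,0,0],
  [0,-0.3,0.1,0,0,0],
  [0,-0.3,0,0,0,0],
  [0,0,0,0,0,0],
  [0,0,0,0,0,0],
  [0,0,0,0,0,0],
])

```text
time_s: 6.9
position: [0.6261, 0.1973, 0.0997]
eef_rot: [3.141, -0.0, 0.698]
wrist_force: [-0.1, 0.2, 0.3]
gripper_width: 0.0005
```

Run:
```python
from fit import *
st()
p=vision.grab_frame("side"); crop(p,120,130,270,242,"pics/s9.png")
```

```text
t 6.9 idx [-85.4 140.4  99.7] rot [ 3.141 -0.     0.698] F [-0.09  0.16  0.27] w 0.0005 q7 -1.05
```

View pics/s9.png

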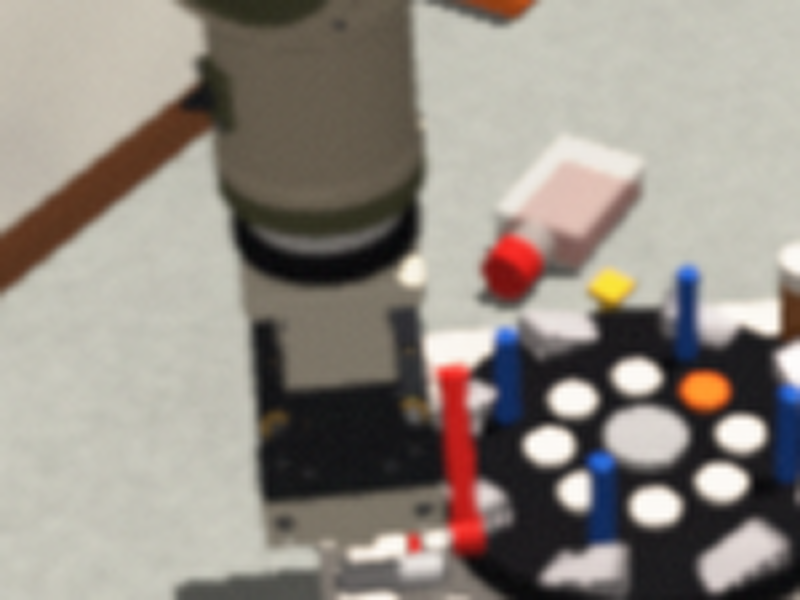

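Force is gone, so the pawl fell back. Back off, rise, and check.

play_rows([
  [0,0.5,0,0,0,0],
  [0,0.5,0,0,0,0],
  [0,0,-3.5,0,0,0],
  [0,0,-3.5,0,0,0],
  [0,0,-3.5,0,0,0],
  [0,0,-3.5,0,0,0],
  [-3.0,0,0,0,0,0],
  [-4.0,0,0,0,0,0],
  [-4.0,0,0,0,0,0],
  [-4.0,0,0,0,0,0],
  [-4.0,0.3,0,0,0,0],
  [-1.7,0.3,0,0,0,0],
])

```text
time_s: 8.15
position: [0.4749, 0.0494, 0.2399]
eef_rot: [-3.141, 0.001, 0.695]
wrist_force: [0.6, -0.6, 0.7]
gripper_width: 0.0002
```

Run:
```python
from fit import *
st()
p=vision.grab_frame("side"); crop(p,90,90,390,315,"pics/s10.png")
p=vision.grab_frame("scene"); crop(p,130,80,430,305,"pics/s11.png")
```

```text
t 8.15 idx [-69.3 -70.5 239.9] rot [-3.141e+00  1.000e-03  6.950e-01] F [ 0.59 -0.62  0.72] w 0.0002 q7 -0.95
```

View pics/s10.png

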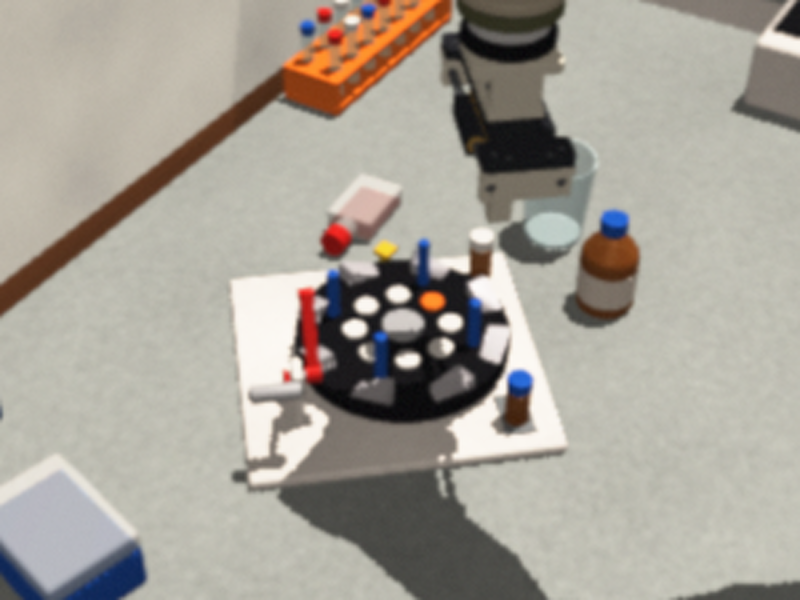

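View pics/s11.png

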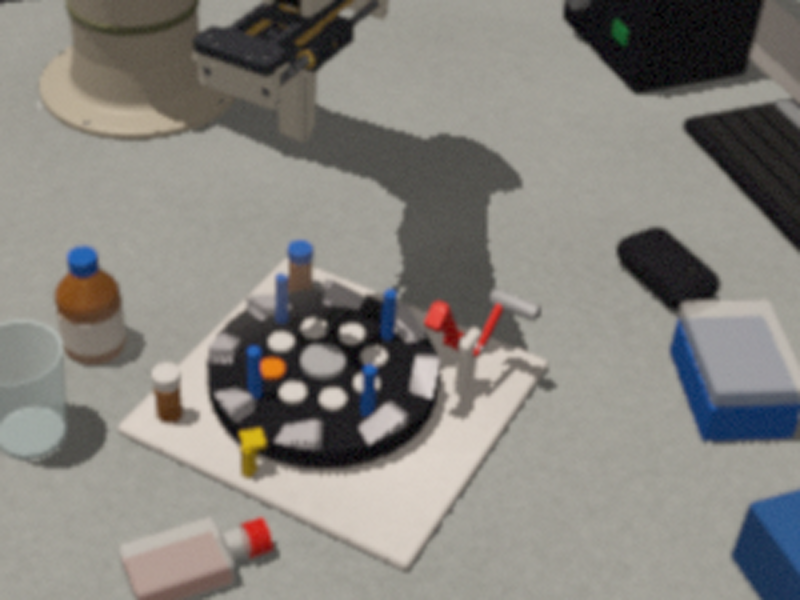

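Pawl is resting back on its stop and the wheel is unmoved. Descending behind peg0 (idx (-30,-63)), which can be pushed along +x.

play_rows([
  [0,0,0,0,0,0],
  [0.2,0,3,0,0,0],
  [0,0,3,0,0,0],
  [0,0,3,0,0,0],
  [0,0,3,0,0,0],
  [0,0,2.0,0,0,0],
  [0,0,0.8,0,0,0],
  [0,0,0,0,0,0],
  [0,0,0,0,0,0],
])

```text
time_s: 9.15
position: [0.4799, 0.0539, 0.092]
eef_rot: [3.141, -0.001, 0.698]
wrist_force: [0.3, 0.2, 0.3]
gripper_width: 0.0006
```

Run:
```python
from fit import *
st()
p=vision.grab_frame("side"); crop(p,90,90,390,315,"pics/s12.png")
```

```text
t 9.15 idx [-69.6 -63.8  92. ] rot [ 3.141e+00 -1.000e-03  6.980e-01] F [0.31 0.23 0.28] w 0.0006 q7 -0.84
```

View pics/s12.png

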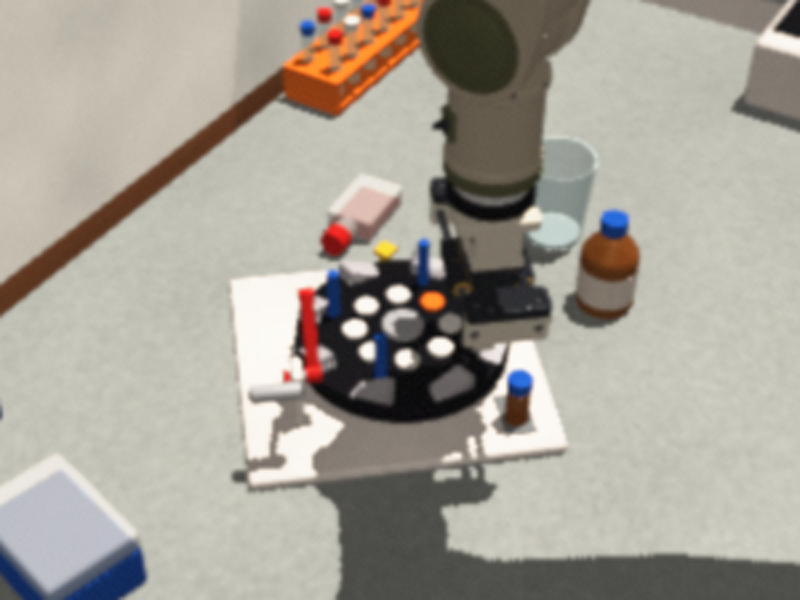

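play_rows([
  [-0.1,0.6,0,0,0,0],
  [-0.1,0.5,0,0,0,0],
  [-0.1,0.5,0,0,0,0],
  [0,0.5,0,0,0,0],
  [0,0.5,0,0,0,0],
  [0,0.5,0,0,0,0],
  [0,0.5,0,0,0,0],
  [0,0.5,0,0,0,0],
  [0,0.5,0,0,0,0],
  [0,0.5,0,0,0,0],
  [0,0,0,0,0,0],
  [0,0,0,0,0,0],
])

```text
time_s: 10.4
position: [0.5102, 0.0124, 0.0917]
eef_rot: [3.141, -0.001, 0.698]
wrist_force: [0.0, 0.1, 0.8]
gripper_width: 0.0002
```

```bash
cat > pegs.py <<'E'
from fit import *
def pegs(n="side"):
    p=vision.grab_frame(n); W=cloud(p); hs=cv2.cvtColor(p["pixels"],cv2.COLOR_BGR2HSV)
    near=(np.hypot(W[...,0]-C[0],W[...,1]-C[1])<.09)
    blue=near&(hs[...,0]>100)&(hs[...,0]<130)&(hs[...,1]>120)&(W[...,2]>.085)&(W[...,2]<.105)
    k,l,s,c=cv2.connectedComponentsWithStats(blue.astype(np.uint8))
    for i in range(1,k):
        if s[i,4]>3:
            m=idx(W[l==i].mean(0)); a=np.degrees(np.arctan2(m[1],m[0])); car=(a+22.5+15)%90-15
            print(s[i,4],(m*1000).round(1),"r",round(np.hypot(*m[:2])*1000,1),"car",round(np.radians(car),3))
    return p
E
python3 - <<'E'
from pegs import *
st(); p=pegs(); crop(p,90,90,390,315,"pics/s13.png")
E
```

```text
t 10.4 idx [-18.3 -67.3  91.7] rot [ 3.141e+00 -1.000e-03  6.980e-01] F [0.04 0.07 0.79] w 0.0002 q7 -0.78
10 [65.1  6.6 91.9] r 65.5 car 0.494
19 [-10.8  68.8  91.4] r 69.6 car 0.549
23 [-73.8  -7.   91.4] r 74.1 car 0.487
```

View pics/s13.png

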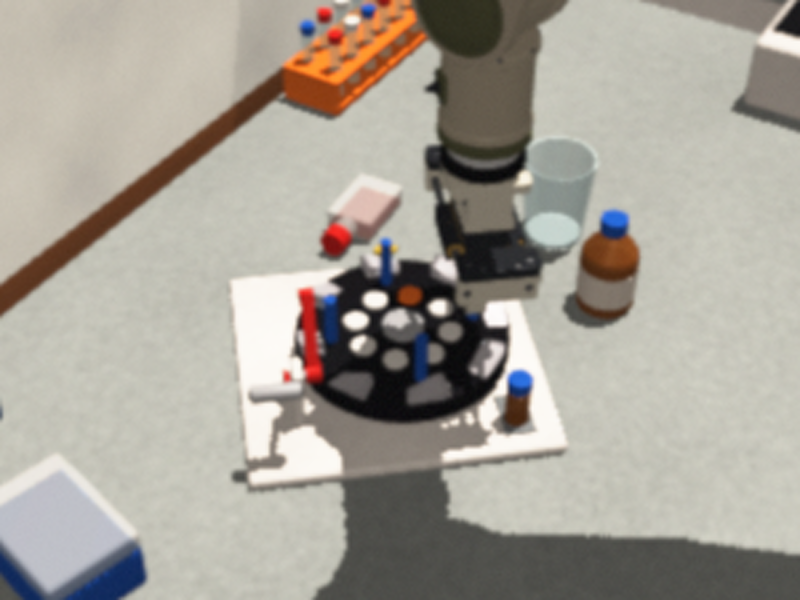

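The wheel turned to about 0.5 rad with the pawl still up. Continuing most of the rest.

play_rows([
  [0,0.4,0,0,0,0],
  [0,0.4,0,0,0,0],
  [0,0.4,0,0,0,0],
  [0,0.3,0,0,0,0],
  [0,0.2,0,0,0,0],
  [0,0,0,0,0,0],
  [0,0,0,0,0,0],
])

```text
time_s: 11.15
position: [0.5205, -0.0008, 0.0916]
eef_rot: [3.141, 0.0, 0.697]
wrist_force: [-0.4, -0.4, -0.4]
gripper_width: 0.0003
```

Run:
```python
from pegs import *
st(); p=pegs(); crop(p,90,90,390,315,"pics/s14.png")
```

```text
t 11.15 idx [ -1.6 -67.8  91.6] rot [3.141 0.    0.697] F [-0.39 -0.4  -0.37] w 0.0003 q7 -0.76
12 [62.4 22.6 91.1] r 66.4 car 0.739
22 [-25.7  65.9  90.8] r 70.8 car 0.764
21 [-71.  -21.9  91. ] r 74.3 car 0.692
```

View pics/s14.png

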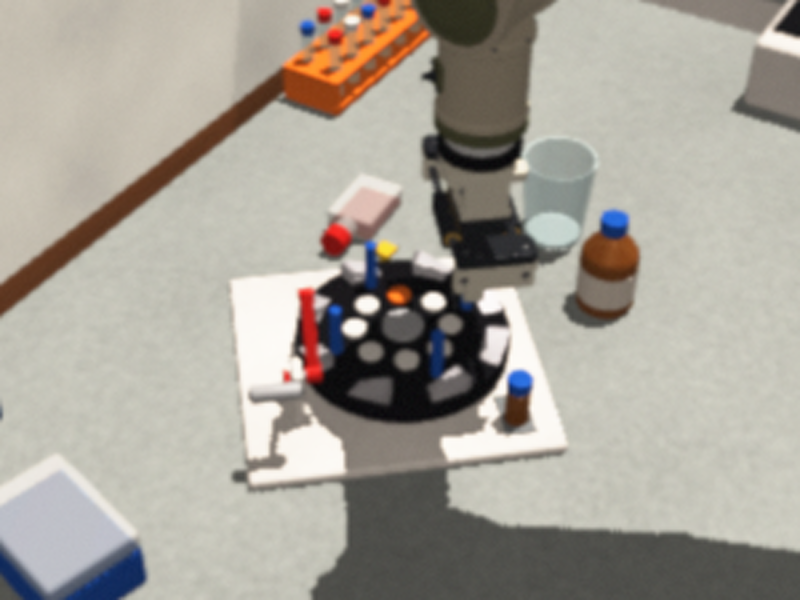

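play_rows([
  [0,0.2,0,0,0,0],
  [0,0.2,0,0,0,0],
  [0,0,0,0,0,0],
  [0,0,0,0,0,0],
  [0,-0.5,0,0,0,0],
  [0,-0.7,0,0,0,0],
  [0,0,-3,0,0,0],
  [0,0,-3.5,0,0,0],
  [0,0,-3.5,0,0,0],
  [0,0,-3.5,0,0,0],
])

```text
time_s: 12.2
position: [0.5146, 0.0061, 0.2278]
eef_rot: [-3.141, 0.001, 0.698]
wrist_force: [-0.2, 0.5, 0.6]
gripper_width: 0.0005
```

play_rows([
  [2.5,-2,0,0,0,0],
  [2.6,-2,0,0,0,0],
  [2.6,-2,0,0,0,0],
  [2.6,-2,0,0,0,0],
  [2.6,-2,0,0,0,0],
  [2.6,-2,0,0,0,0],
  [2.6,-2,0,0,0,0],
  [2.6,-0.6,0,0,0,0],
  [0,0,0,0,0,0],
  [0,0,0,0,0,0],
  [0,0,0,0,0,0],
])

```text
time_s: 13.3
position: [0.5794, 0.2493, 0.2264]
eef_rot: [3.141, 0.001, 0.697]
wrist_force: [-0.6, -0.2, -0.3]
gripper_width: 0.0005
```

Run:
```python
from pegs import *
st()
for n in ("side","scene","wrist"):
    print(n); p=pegs(n); crop(p,*((90,90,390,315) if n=="side" else (130,80,430,305) if n=="scene" else (0,0,512,384)),f"pics/r_{n}.png")
```

```text
t 13.3 idx [-155.3  138.1  226.4] rot [3.141e+00 1.000e-03 6.970e-01] F [-0.56 -0.15 -0.27] w 0.0005 q7 -1.21
side
14 [61.3 25.9 92. ] r 66.6 car 0.793
15 [ 20.3 -65.5  91.2] r 68.5 car 0.694
22 [-29.1  64.5  90.9] r 70.8 car 0.816
20 [-69.  -24.8  91.6] r 73.3 car 0.737
scene
6 [-64.8 -26.7  94.4] r 70.1 car 0.784
5 [ 25.5 -65.7  94.4] r 70.5 car 0.763
19 [-23.8  63.7  91.4] r 68.0 car 0.75
24 [66.4 25.5 93.2] r 71.2 car 0.76
wrist
72 [-26.5  64.4  95.4] r 69.7 car 0.783
61 [ 22.8 -62.   90. ] r 66.0 car 0.745
```

View pics/r_side.png

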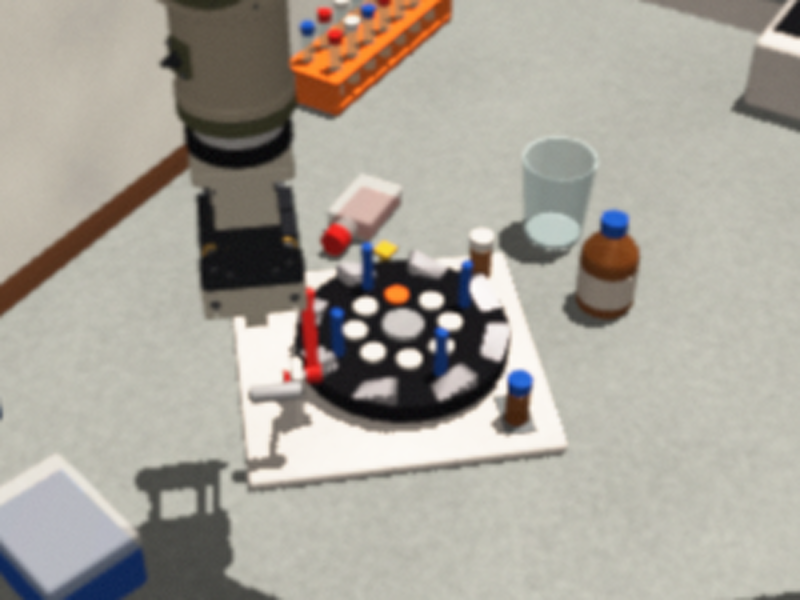

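View pics/r_wrist.png

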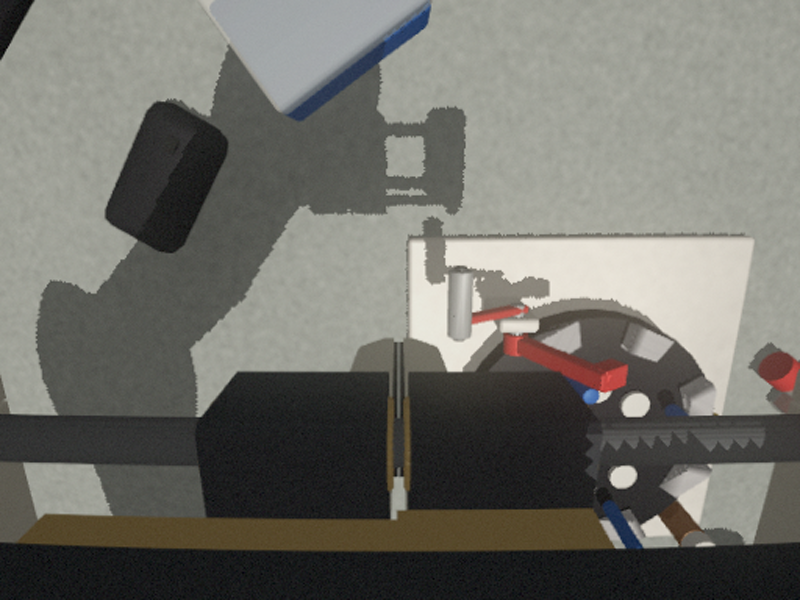

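Wheel at about 0.765 in all three views, and the pawl's bar is back at wrist view (460,300). Descending on the bar's -x side.

play_rows([
  [0.2,0,3,0,0,0],
  [0,0,3,0,0,0],
  [0,0,3,0,0,0],
  [0,0,2.5,0,0,0],
  [0,0,1.4,0,0,0],
  [0,0,0,0,0,0],
  [0,0,0,0,0,0],
])

```text
time_s: 14.15
position: [0.5822, 0.2516, 0.0983]
eef_rot: [3.141, -0.001, 0.697]
wrist_force: [-0.6, -0.4, 0.3]
gripper_width: 0.0006
```

Run:
```python
from pegs import *
st()
p=vision.grab_frame("side"); crop(p,120,130,270,242,"pics/s15.png")
```

```text
t 14.15 idx [-155.3  141.6   98.3] rot [ 3.141e+00 -1.000e-03  6.970e-01] F [-0.57 -0.4   0.28] w 0.0006 q7 -1.17
```

View pics/s15.png

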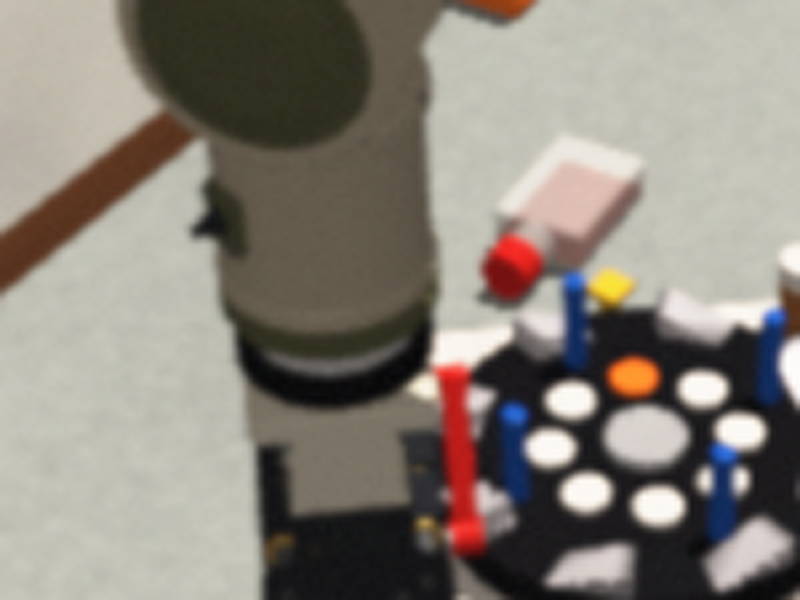

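play_rows([
  [0,0.5,0,0,0,0],
  [0,0.5,0,0,0,0],
  [0,0.5,0,0,0,0],
  [0,0.4,0,0,0,0],
  [0,0.4,-0.1,0,0,0],
  [0,0.4,-0.1,0,0,0],
  [0,0.4,-0.1,0,0,0],
  [0,0.4,-0.1,0,0,0],
  [0,0.4,-0.1,0,0,0],
  [0,0.4,-0.1,0,0,0],
  [0,0.4,0,0,0,0],
  [0,0,0,0,0,0],
])

```text
time_s: 15.4
position: [0.6124, 0.215, 0.1036]
eef_rot: [3.141, 0.0, 0.697]
wrist_force: [0.0, 0.8, 0.1]
gripper_width: 0.0004
```

Run:
```python
from pegs import *
st()
p=pegs(); crop(p,120,130,270,242,"pics/s16.png")
```

```text
t 15.4 idx [-107.9  141.2  103.6] rot [3.141 0.    0.697] F [0.04 0.77 0.11] w 0.0004 q7 -1.11
15 [60.9 26.  91.9] r 66.2 car 0.796
14 [ 20.6 -66.4  91.1] r 69.5 car 0.693
23 [-29.6  64.4  91.1] r 70.9 car 0.823
21 [-69.1 -24.9  91.2] r 73.4 car 0.738
```

View pics/s16.png

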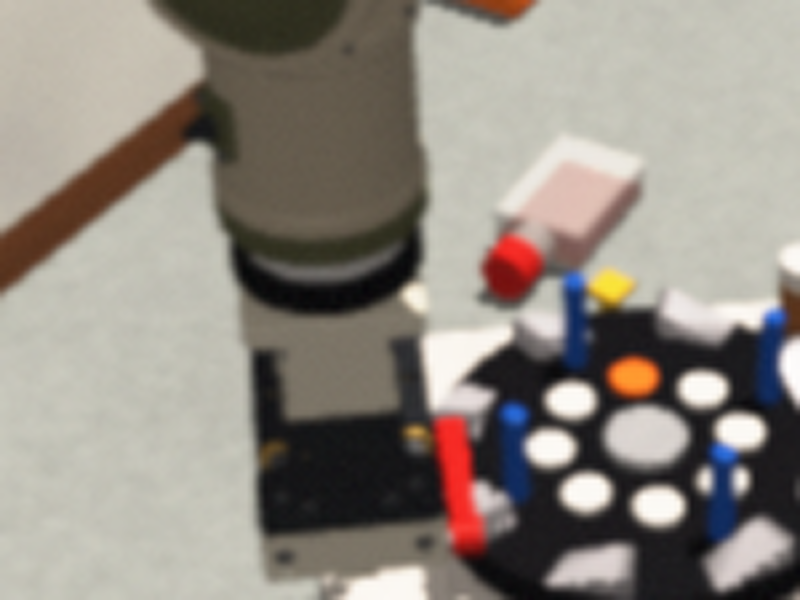

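The pawl appears down. A gentle seating push on the bar, then back off and rise.

play_rows([
  [0,0.3,0,0,0,0],
  [0,0.3,0,0,0,0],
  [0,0.3,0,0,0,0],
  [0,0.2,0,0,0,0],
  [0,0.1,0,0,0,0],
  [0,0,0,0,0,0],
  [0,0,0,0,0,0],
])

```text
time_s: 16.15
position: [0.6196, 0.2066, 0.1036]
eef_rot: [3.142, 0.0, 0.698]
wrist_force: [0.6, 0.1, -0.3]
gripper_width: 0.0008
```

play_rows([
  [0,-0.6,0,0,0,0],
  [0,-1,0,0,0,0],
  [0,-1,0,0,0,0],
  [0,0,-3,0,0,0],
  [0,0,-3.5,0,0,0],
  [0,0,-3.5,0,0,0],
  [0,0,-3.5,0,0,0],
  [0,-4,0,0,0,0],
  [0,-4,0,0,0,0],
  [0,0,0,0,0,0],
  [0,0,0,0,0,0],
])

```text
time_s: 17.25
position: [0.5502, 0.2894, 0.2387]
eef_rot: [-3.141, 0.0, 0.701]
wrist_force: [0.5, -0.4, 0.1]
gripper_width: 0.0
```

Run:
```python
from pegs import *
st()
for n in ("side","scene"):
    p=pegs(n)
    r=pinpoint(p,"pawl_bar")[:1]; print(n,[(q["confidence"],(idx(at_z(p,q["uv"],.114))*1000).round(1)) for q in r])
    r=pinpoint(p,"pawl_nose")[:1]; print(n,[(q["confidence"],(idx(at_z(p,q["uv"],.046))*1000).round(1)) for q in r])
    W=cloud(p); hs=cv2.cvtColor(p["pixels"],cv2.COLOR_BGR2HSV)
    I=np.stack([(W[...,:2]-C)@ex,(W[...,:2]-C)@ey,W[...,2]],-1)*1000
    red=((hs[...,0]<6)|(hs[...,0]>174))&(hs[...,1]>150)&(abs(I[...,1]-93)<11)&(abs(I[...,0]+35)<45)
    q=I[red]; 
    for a in range(-75,15,15):
        m=(q[:,0]>=a)&(q[:,0]<a+15)
        if m.sum()>2: print(a,m.sum(),np.percentile(q[m,2],80).round(1))
    crop(p,*((90,90,390,315) if n=="side" else (130,80,430,305)),f"pics/f_{n}.png")
```

```text
t 17.25 idx [-204.8  141.5  238.7] rot [-3.141  0.     0.701] F [ 0.49 -0.41  0.1 ] w 0.0 q7 -1.29
14 [61.  26.  92.3] r 66.3 car 0.795
14 [ 20.6 -66.2  91.1] r 69.3 car 0.694
23 [-29.6  64.8  90.7] r 71.2 car 0.821
21 [-69.3 -24.7  91.3] r 73.5 car 0.736
side [(0.74, array([  22. , -151.1,  114. ]))]
side [(0.65, array([ -4.9, 100. ,  46. ]))]
-75 18 71.3
-60 20 67.4
-45 13 68.5
-30 12 67.0
-15 10 69.4
0 3 43.6
7 [-64.2 -26.4  94.3] r 69.4 car 0.783
5 [ 25.4 -65.8  94.2] r 70.5 car 0.76
23 [-23.2  64.4  90.8] r 68.5 car 0.738
24 [66.  25.2 92.7] r 70.6 car 0.757
scene [(0.6, array([-80.6, 117.2, 114. ]))]
scene [(0.63, array([-2. , 82.1, 46. ]))]
-75 25 72.7
-60 18 70.3
-45 21 70.5
-30 25 69.4
-15 36 69.3
0 48 66.7
```

View pics/f_side.png

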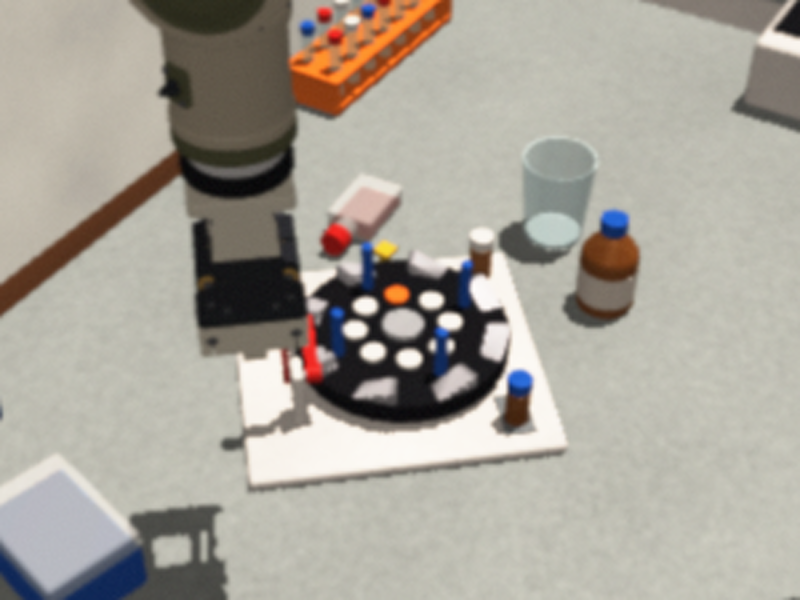

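View pics/f_scene.png

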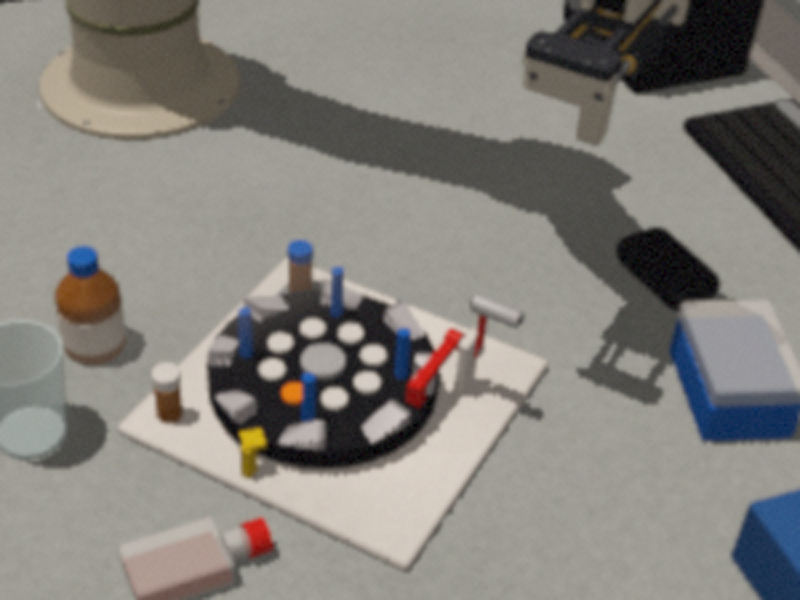

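Run:
```python
import cv2,numpy as np
def red(f,box):
    i=cv2.imread(f); h=cv2.cvtColor(i,cv2.COLOR_BGR2HSV); m=((h[...,0]<8)|(h[...,0]>172))&(h[...,1]>150)
    x0,y0,x1,y1=box; v,u=np.nonzero(m[y0:y1,x0:x1]); return len(u),u.mean()+x0,v.mean()+y0,(v.max()+y0),v.min()+y0
for b in [(395,370,430,415),(395,320,470,415),(472,310,492,360)]:
    print(b,[np.round(red(f,b),1) for f in ("pics/s5.png","pics/f_scene.png","pics/s11.png")] if b[0]!=395 else [np.round(red(f,b),1) for f in ("pics/s5.png","pics/f_scene.png")])
a=cv2.imread("pics/s5.png");t=cv2.imread("pics/f_scene.png")[285:330,465:530]
r=cv2.matchTemplate(a,t,cv2.TM_CCOEFF_NORMED);print(cv2.minMaxLoc(r)[1::2],"exp (465,285)")
```

```text
(395, 370, 430, 415) [array([669. , 416.9, 389.8, 408. , 370. ]), array([694. , 416.9, 389.4, 408. , 370. ])]
(395, 320, 470, 415) [array([1198. ,  427.5,  373.7,  408. ,  330. ]), array([1272. ,  428.3,  372.6,  408. ,  330. ])]
(472, 310, 492, 360) [array([103. , 480.2, 332.7, 348. , 318. ]), array([104. , 480.3, 332.4, 348. , 318. ]), array([204. , 485.5, 332.6, 354. , 313. ])]
(0.6330939531326294, (490, 25)) exp (465,285)
```

The pawl's image matches the fully-down picture from the start to within about 1 zoomed pixel. Handing in.

```bash
python3 -c "
from workcell import bot
print(bot.finish_job())"
```

```text
the job is handed in; nothing more can be done
None
```

I did the job with the closed fingertip and handed it in at about 17.5 s of the 61 s allowed. No verdict was reported. I tipped the pawl up by its bar until it fell back on its stop. I then pushed the wheel backward one notch by peg0 and tipped the pawl down again with a light seating push.

**Last checks that agreed**
- **Wheel:** averaged over the pegs it stands at about 0.76 rad, against 0.785 ± 0.145. The orange cap is beside the pointer.
- **Pawl:** the red arm and lever match the fully-down picture from the start to within about 1 pixel of the enlarged picture. The arm reads nearly level in the depth data, at 69–72 mm along most of its length.
- **Loose things:** the vials, reagent bottle, flask, mouse, tip box and beaker look unmoved by eye in the camera views; I did not measure them.
- **Arm:** at hand-in it was clear of everything, with about 0.6 N at the wrist, which is noise.

**Checks that disagreed**
- **Bar position:** the network missed the bar in the last side view, where it was partly hidden. In the scene view it put the bar about 16 mm off.
- **Template match:** a match of the bar against the starting picture failed, probably because of my own marker dots and changed shadows. I went by the red-area comparison and the pictures instead.
- **Peg angles:** single pegs ranged from 0.69 to 0.82 rad.

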